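# Unstack the overhauled hub parts and lay each on its own place

### The job

The overhauled hub parts are piled in one stack: take it apart from the top down and set each part on its own place before taking the next. The castle nut goes flat in the round dish, the narrow bush over the thin spindle and the wide bush over the thick spindle, both right down on the flange, the clamp plate centred on the wooden bearer and lying along it, and the hub carrier flat inside the square frame with its boss up. Set the parts down without letting any of them fall, and leave all of them released and still.

Things in the scene. Friction and masses are not known exactly. Their poses are not given: they have to be found in the camera images.
- castle_nut: sizes in mm; loose: plain steel hexagonal nut, top of the stack. Hexagon 38 across flats and 44 across corners, from z 0 to 18; above it a round crown 32 in diameter with slots and a dark bore, up to z 26 (the bore is only marked). Origin: centre of the underside; z up; two flats face +x and -x, the others at every 60 degrees. About 0.12 kg
- narrow_bush: sizes in mm; loose: plain brass ring, second from the top, under the nut. Outside diameter 52, open bore 28, height 28. Origin: centre of the underside; z is its axis, up. About 0.25 kg
- wide_bush: sizes in mm; loose: plain steel ring, in the middle of the stack. Outside diameter 64, open bore 36, height 32. Origin: centre of the underside; z is its axis, up. About 0.35 kg
- clamp_plate: sizes in mm; loose: black painted flat rectangular plate with four pale holes, lying on the hub carrier's boss. 120 (along its x) by 54 (y) by 14 thick (z). Origin: centre of the underside; z up. About 0.5 kg
- hub_carrier: sizes in mm; loose: plain grey metal part at the bottom of the stack, standing on the bench: square flange 90 by 90 by 10 thick, sides along its x and y, with a round boss 48 in diameter rising from its middle to z 46 (flat top). Origin: centre of the flange's underside; z up. About 0.5 kg
- dish: sizes in mm; fixed: round shallow bare steel dish, 110 outside, flat floor about 98 across at z 3, rim 10 high. Origin: centre of the underside; z up
- thin_spindle: sizes in mm; fixed: stub axle: black painted round flange 80 in diameter and 6 thick on the bench, with the thinner upright steel spindle, 12 in diameter, tapering at the top, tip at z 52. Origin: centre of the underside; z up along the spindle. A bush on it rests at z 6
- thick_spindle: sizes in mm; fixed: stub axle like the other but with the thicker spindle, 20 in diameter, tapering at the top, tip at z 52; black flange 80 in diameter and 6 thick. Origin: centre of the underside; z up along the spindle. A bush on it rests at z 6
- bearer: sizes in mm; fixed: plain light wooden block 120 long (along its x), 36 wide (y), 24 high, flat top at z 24. Origin: centre of the underside; z up
- square_frame: sizes in mm; fixed: square tray of steel, 118 by 118 outside, 106 by 106 inside, sides along its x and y, floor at z 3, lips 10 high. Origin: centre of the underside; z up
There are look-alikes about, which are no part of the job. There is more than one size of the clamp_plate; the job needs the larger.

How it is judged:
On the way, in this order (a step that is already met when the one before it is completed fails the run):
1. the castle nut lies flat in the dish, released (horizontal distance between castle_nut and dish below 0.03 m and z of castle_nut in the frame of dish between -0.002 and 0.008 m and angle between castle_nut's own z axis and vertical below 0.1 rad and contact force between the fingers and castle_nut below 0.1 N), for 0.2 s.
2. the narrow bush sits over the thin spindle, down on its flange, released (horizontal distance between narrow_bush and thin_spindle below 0.013 m and z of narrow_bush in the frame of thin_spindle between 0.002 and 0.011 m and angle between narrow_bush's own z axis and vertical below 0.1 rad and contact force between the fingers and narrow_bush below 0.1 N), for 0.2 s.
3. the wide bush sits over the thick spindle, down on its flange, released (horizontal distance between wide_bush and thick_spindle below 0.013 m and z of wide_bush in the frame of thick_spindle between 0.002 and 0.011 m and angle between wide_bush's own z axis and vertical below 0.1 rad and contact force between the fingers and wide_bush below 0.1 N), for 0.2 s.
4. the clamp plate lies along the wooden bearer, released (horizontal distance between clamp_plate and bearer below 0.015 m and z of clamp_plate in the frame of bearer between 0.019 and 0.029 m and angle between clamp_plate's own z axis and vertical below 0.1 rad and angle between the x axis of clamp_plate and the x axis of bearer, either way round below 0.21 rad and contact force between the fingers and clamp_plate below 0.1 N), for 0.2 s.
5. the hub carrier lies flat inside the square frame, released (horizontal distance between hub_carrier and square_frame below 0.015 m and z of hub_carrier in the frame of square_frame between -0.002 and 0.007 m and angle between hub_carrier's own z axis and vertical below 0.1 rad and contact force between the fingers and hub_carrier below 0.1 N), for 0.2 s.
At the end, for the whole second after the job is handed in: Nut flat in the dish, within 30 mm of its centre; each bush within 13 mm of its spindle's axis and down on the flange; plate within 15 mm and 12 degrees of the bearer, resting on it; hub carrier within 15 mm of the frame's centre, flat on its floor; all upright, released, at rest (all of step 1 and all of step 2 and all of step 3 and all of step 4 and all of step 5 and linear speed of each of castle_nut, narrow_bush, wide_bush, clamp_plate, hub_carrier below 0.03 m/s); the robot touches nothing.
It fails at once if the castle nut falls freely (more than about 3 cm) (linear speed of castle_nut above 0.8 m/s and contact force between the fingers and castle_nut below 0.1 N).
It fails at once if the narrow bush falls freely (more than about 3 cm) (linear speed of narrow_bush above 0.8 m/s and contact force between the fingers and narrow_bush below 0.1 N).
It fails at once if the wide bush falls freely (more than about 3 cm) (linear speed of wide_bush above 0.8 m/s and contact force between the fingers and wide_bush below 0.1 N).
It fails at once if the clamp plate falls freely (more than about 3 cm) (linear speed of clamp_plate above 0.8 m/s and contact force between the fingers and clamp_plate below 0.1 N).
It fails at once if the hub carrier falls freely (more than about 3 cm) (linear speed of hub_carrier above 0.8 m/s and contact force between the fingers and hub_carrier below 0.1 N).
It also fails if it takes over 138 s, if anything falls off the work surface, if the arm or the gripper's body presses on something with over 40 N, if the wrist force passes 120 N, or if a joint passes its speed limit or range.

### The arm

A 6-joint arm with a two-finger parallel gripper is mounted at the origin on the work surface. World frame = base frame: x ahead of the robot, y to its left, z up, the work surface at z = 0. Lengths are in m, angles in rad, forces in N, time in s.
With the tool pointing down it reaches from about 0.225 to 0.875 m from the base axis. Payload 3.4 kg.
Tool frame: the origin (TCP) lies between the finger pads; the fingertips stand 11 mm ahead of it and the grasp point (between the pads) lies 8 mm behind it; z points along the fingers, y is the line along which they close (so a half turn about z gives the same grasp; the last joint's range is limited). The gripper opens to 85 mm and grips with 20 to 120 N. Pads are 22 mm wide; open, the fingers measure 114 mm over their backs; the gripper's body (76 mm by 85 mm) begins 54 mm behind the grasp point. The pads swing forward as they close: fully open they stand 13 mm farther back than shut.
Start: joints at [-1.441, 0.276, 1.505, -0, 1.361, -0.121], TCP at [0.143, -0.557, 0.242] pointing down, gripper open.
Joint ranges: [-2.89, 2.89], [-0.75, 2.08], [0.22, 2.7], [-1.18, 4.32], [0.11, 2.71], [-2.7, 2.7]. Speed limits (rad/s): [2.57, 2.57, 3.14, 3.14, 3.14, 3.14].

### API

Orientations are given as a unit quaternion [w, x, y, z].
In Python, from rig import manip, imaging gives the robot as it stands. The module is installed in compiled form; this text tells all that it offers.
- The arm moves only by the tool jog_arm, never from a script. Its argument "deltas" is one flat list of numbers, 7 for each row, row after row: the turn, a rotation vector about the world's x, y, z in degrees, then the shift along the world's x, y, z in mm, then the opening, from 0 (shut) to 1 (fully open). In form: [ax, ay, az, tx, ty, tz, gripper, ax, ay, az, tx, ty, tz, gripper, ...]. A call has 1 to 20 rows; each row is the pose to reach, as a shift and turn from the pose commanded when the call began; what a row does not reach only later rows make up. A row lasts 1/10 s, in which the tool goes at most 50 mm and 8.59 degrees, less where a joint would pass 70% of its speed; a pose out of reach is approached as far as the arm can. A call with a gripper value outside its range is refused whole. The fingers move at their own pace and stop on an object; "grip_force" is the grip in N (left out, the last holds). Time passes only in rows, so rows that repeat a pose let the fingers close. It gives the time, the measured TCP pose, the force, the opening and the grip force at its end, in the units of the state.
- manip.get_state(): the state, without advancing time (a new reading comes with each control period).
- imaging.get_image(name): name is "scene" or "top"; returns the picture (384x512x3 uint8, blue, green, red); there is no depth.
- imaging.calibration(name): a dict with "mtx" (3x3 intrinsics, pixels), "dist" ([k1, k2, p1, p2, k3] as OpenCV has them; the pictures are not rectified), "cam_to_world" (4x4, takes a point from camera to world coordinates). Camera axes: x right, y down, z forward; pixel columns grow to the right and rows downward; lengths in m; the calibration is good to about 2 mm. A picture is of the moment at which its call begins. calibration takes no time and is no camera call.
- manip.sign_off(): hands the job in; it is judged then, once.
The state is a dict: "clock": time; "qpos": joint angles; "qd": joint speeds; "effort": joint torques, N m; "position": TCP position; "ee_rot": TCP orientation; "contact_force": force on the tool from outside, world axes, zero at the start; "moment": the same for the moment, N m; "width": finger opening in m; "gripper_force": force on a finger pad.
Only numpy, scipy, OpenCV 4.12 (cv2) and the standard library are available. Lean on these libraries where they do the work, as an engineer would, in place of code of your own. Each camera call takes 0.05 s, during which the arm holds its last target. There are 200 camera calls.

## Working session

There is one attempt and no reset: what is moved stays moved. The work goes in short steps, Python scripts to look and compute and a tool call to move; the robot and the scene stay as the last step left them, time stands still between calls to the robot, and variables do not carry over. Pictures are saved under pics/ and viewed, at most 17 in all, crops included, and the job is handed in when it is done.

Besides the shell and the picture viewer there is one more tool, called after "Emit:" by a JSON object that holds its "api" and its "payload", one argument or row to a line. jog_arm: Moves the arm, as the interface text tells. Its arguments: {"type":"object","properties":{"deltas":{"type":"array"},"grip_force":{"type":"number"}},"required":["deltas"]}

```bash
mkdir -p pics
cat > h.py <<'E'
import numpy as np, cv2
from rig import manip, imaging
def cal(n):
    c=imaging.calibration(n); return np.array(c["mtx"]),np.array(c["dist"]),np.array(c["cam_to_world"])
def ray(n,uv,z):
    K,d,T=cal(n); p=cv2.undistortPoints(np.array(uv,float).reshape(-1,1,2),K,d).reshape(-1,2)
    D=np.c_[p,np.ones(len(p))]@T[:3,:3].T; o=T[:3,3]
    return o+D*((z-o[2])/D[:,2])[:,None]
def proj(n,P):
    K,d,T=cal(n); W=np.linalg.inv(T)
    return cv2.projectPoints(np.array(P,float).reshape(-1,3),cv2.Rodrigues(W[:3,:3])[0],W[:3,3],K,d)[0].reshape(-1,2)
def snap(n,f=None):
    im=imaging.get_image(n)
    if f: cv2.imwrite("pics/"+f,im)
    return im
E
python3 - <<'E'
from h import *
for n in("scene","top"):
    snap(n,n+"0.png"); K,d,T=cal(n); print(n,K.round(1).tolist(),T.round(3).tolist())
print(manip.get_state())
E
```

```text
scene [[350.8, 0.0, 258.9], [0.0, 350.8, 191.6], [0.0, 0.0, 1.0]] [[0.567, 0.627, -0.534, 0.949], [0.823, -0.42, 0.381, -0.209], [0.015, -0.656, -0.755, 0.659], [0.0, 0.0, 0.0, 1.0]]
top [[456.0, 0.0, 258.0], [0.0, 456.0, 196.3], [0.0, 0.0, 1.0]] [[0.021, -0.989, 0.143, 0.398], [-1.0, -0.019, 0.018, 0.055], [-0.015, -0.144, -0.99, 1.259], [0.0, 0.0, 0.0, 1.0]]
{'clock': 0.1, 'qpos': array([-1.44098303e+00,  2.76524342e-01,  1.50598065e+00,  3.80832947e-06,
        1.36074246e+00, -1.21020315e-01]), 'qd': array([ 0.00111821, -0.00199769, -0.00248616,  0.00093709,  0.00067135,
       -0.00070805]), 'effort': array([ 1.26112041e-03, -4.17700303e+01, -2.46406031e+01, -1.68323336e-04,
        5.81171174e-03, -1.29277828e-05]), 'position': array([ 0.14264708, -0.55655536,  0.24154076]), 'ee_rot': array([-8.27401242e-04,  9.92145326e-01,  1.25087838e-01, -1.77568601e-06]), 'contact_force': array([ 0.44741675,  0.37615342, -0.08158951]), 'moment': array([-0.07649318,  0.00490777,  0.01737436]), 'gripper_force': 0.0, 'width': 0.08546395105225385}
```

View pics/scene0.png

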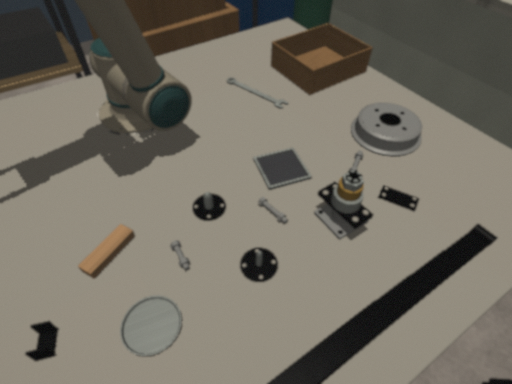

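View pics/top0.png

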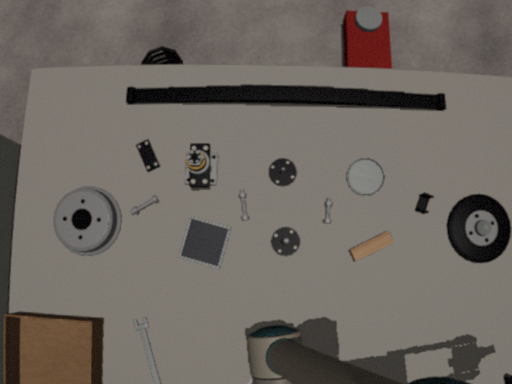

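Scene shows the stack at about (345,200), dish (152,325), spindles (209,206) and (259,264), bearer (107,250), frame (282,168). In the top view these are at (198,160), (365,177), (285,241), (282,172), (371,246) and (205,243). Next I enlarge the stack and spindles.

Run:
```python
from h import *
s=cv2.imread("pics/scene0.png");t=cv2.imread("pics/top0.png")
def c(im,u,v,r,S=260): return cv2.resize(im[v-r:v+r,u-r:u+r],(S,S),interpolation=cv2.INTER_CUBIC)
A=np.hstack([c(s,345,200,40),c(s,209,206,22),c(s,259,264,22)])
B=np.hstack([c(t,200,165,30),c(t,285,241,22),c(t,282,172,22)])
cv2.imwrite("pics/crop1.png",np.vstack([A,B]))
for nm,uv,z in [("dish",(365,177),.01),("spA",(285,241),.006),("spB",(282,172),.006),("bearer",(371,246),.024),("frame",(205,243),.005),("nut",(196,157),.146),]:
    print(nm,ray("top",[uv],z).round(3))
for nm,uv,z in [("dish",(152,325),.01),("spA",(209,206),.006),("spB",(259,264),.006),("bearer",(107,250),.012),("frame",(282,168),.005),("nut",(353,179),.14),]:
    print(nm,ray("scene",[uv],z).round(3))
# masks in top
hsv=cv2.cvtColor(t,cv2.COLOR_BGR2HSV); g=t.max(2)
for nm,m in [("dark",g<60),("wood",(hsv[...,1]>90)&(hsv[...,0]<25)&(g>90))]:
    m=m.astype(np.uint8)*255; m[:115]=0;m[290:]=0
    for k in cv2.findContours(m,cv2.RETR_EXTERNAL,cv2.CHAIN_APPROX_NONE)[0]:
        if cv2.contourArea(k)>60: print(nm,cv2.minAreaRect(k),cv2.contourArea(k))
```

```text
dish [[ 0.639 -0.221  0.01 ]]
spA [[0.457 0.002 0.006]]
spB [[0.649 0.013 0.006]]
bearer [[ 0.446 -0.232  0.024]]
frame [[0.447 0.222 0.005]]
nut [[0.656 0.234 0.146]]
dish [[ 0.647 -0.225  0.01 ]]
spA [[ 0.459 -0.003  0.006]]
spB [[0.652 0.008 0.006]]
bearer [[ 0.448 -0.24   0.012]]
frame [[0.453 0.219 0.005]]
nut [[0.661 0.231 0.14 ]]
dark ((285.1000061035156, 241.30001831054688), (25.491172790527344, 26.385601043701172), 26.56505012512207) 435.0
dark ((203.8207550048828, 241.87734985351562), (35.851104736328125, 36.12582778930664), 15.945395469665527) 768.0
dark ((81.24999237060547, 218.75001525878906), (18.384775161743164, 20.50609588623047), 45.0) 289.5
dark ((478.5000305175781, 228.49998474121094), (66.46803283691406, 63.639610290527344), 45.0) 3296.0
dark ((423.4000549316406, 202.79998779296875), (12.016654014587402, 19.60611915588379), 18.43494987487793) 169.5
dark ((105.10604095458984, 223.98745727539062), (20.598234176635742, 59.43097686767578), 11.689369201660156) 132.5
dark ((200.26824951171875, 179.0994873046875), (19.724103927612305, 25.847108840942383), 72.47443389892578) 261.5
dark ((282.2000427246094, 172.1000213623047), (25.491174697875977, 25.93838882446289), 26.56505012512207) 439.5
dark ((200.0, 150.5), (13.0, 18.0), 90.0) 89.0
dark ((147.5723419189453, 155.31637573242188), (29.10700798034668, 13.23770809173584), 66.50143432617188) 273.0
dark ((10.0, 212.5), (153.0, 20.0), 90.0) 1953.5
wood ((371.0, 245.50003051757812), (12.521980285644531, 42.48529052734375), 63.43495178222656) 477.0
```

View pics/crop1.png

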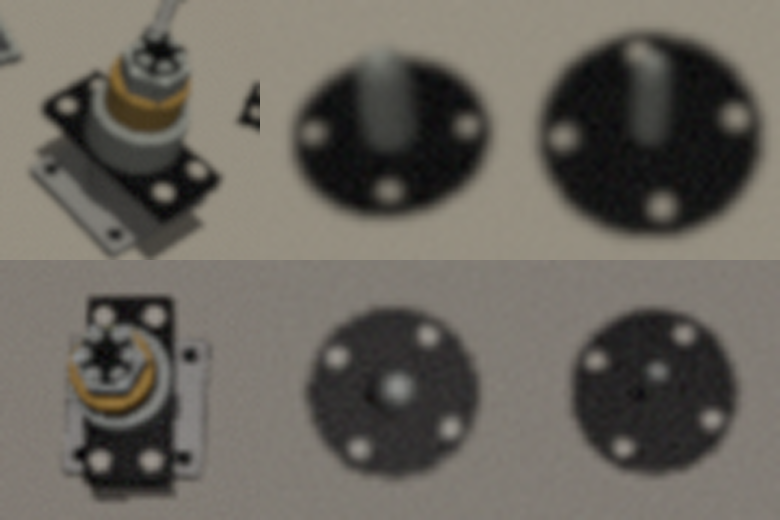

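Spindle A at (0.457, 0.0) is the thick one and B at (0.65, 0.01) the thin one. Next I refine the positions and get a closer look at the stack.

```bash
cat >> h.py <<'E'
def rectw(n,k,z):
    P=ray(n,k.reshape(-1,2),z)[:,:2]; r=cv2.minAreaRect((P*1000).astype(np.float32))
    return [np.round(q,1) for q in r]
def conts(m,a,roi):
    M=np.zeros_like(m,np.uint8); x0,y0,x1,y1=roi; M[y0:y1,x0:x1]=m[y0:y1,x0:x1]*255
    return [k for k in cv2.findContours(M,cv2.RETR_EXTERNAL,cv2.CHAIN_APPROX_NONE)[0] if cv2.contourArea(k)>a]
E
python3 - <<'E'
from h import *
s=cv2.imread("pics/scene0.png");t=cv2.imread("pics/top0.png")
def c(im,u,v,r,S=400): return cv2.resize(im[v-r:v+r,u-r:u+r],(S,S),interpolation=cv2.INTER_CUBIC)
cv2.imwrite("pics/crop2.png",np.hstack([c(s,348,192,25),c(t,198,165,25)]))
for n,im,rois in [("top",t,dict(A=(260,220,310,262),B=(258,152,306,194),dish=(335,150,395,205),bearer=(340,222,402,268),frame=(172,208,240,278))),
               ("scene",s,dict(A=(185,185,235,227),B=(232,240,286,288),dish=(110,285,195,365),bearer=(70,215,145,285),frame=(244,138,320,198)))]:
    hsv=cv2.cvtColor(im,cv2.COLOR_BGR2HSV); g=im.max(2)
    bg=np.median(im[100:300].reshape(-1,3),0); print(bg)
    for nm,roi in rois.items():
        m=(g<75) if nm in "AB" else (hsv[...,1]>90) if nm=="bearer" else (np.abs(im.astype(int)-bg).max(2)>22)
        for k in conts(m,100,roi):
            z=dict(A=.006,B=.006,dish=.008,bearer=.024,frame=.006)[nm]
            P=ray(n,k.reshape(-1,2),z)[:,:2]*1000
            print(n,nm,rectw(n,k,z), np.round(cv2.fitEllipse(P.astype(np.float32))[:2],1).tolist())
E
```

```text
[114. 121. 127.]
top A [array([456.9,   1.7]), array([73.6, 73.9]), np.float64(46.1)] [[455.9, 2.1], [70.0, 73.7]]
top B [array([649.5,  12.6]), array([74.2, 73. ]), np.float64(1.1)] [[649.1, 13.0], [70.8, 74.4]]
top bearer [array([ 447.4, -232.6]), array([ 34.1, 118.3]), np.float64(26.5)] [[447.3, -232.7], [34.8, 152.3]]
top frame [array([449.5, 223.9]), array([108.1, 106.9]), np.float64(75.4)] [[449.8, 224.1], [122.9, 124.8]]
[127. 141. 148.]
scene A [array([458.8,  -3.9]), array([72.8, 76. ]), np.float64(59.2)] [[461.0, -3.3], [72.3, 74.3]]
scene B [array([651.7,   7.2]), array([73.4, 77.2]), np.float64(57.4)] [[652.2, 5.8], [73.1, 73.9]]
scene dish [array([ 643.9, -225.7]), array([110.6, 106.3]), np.float64(21.7)] [[644.3, -225.7], [106.1, 110.2]]
scene bearer [array([ 455.2, -237.1]), array([ 45.3, 119.8]), np.float64(27.1)] [[454.9, -238.6], [48.8, 147.8]]
scene frame [array([451.4, 216.6]), array([121.5, 125.1]), np.float64(76.2)] [[451.9, 216.7], [140.2, 141.9]]
```

View pics/crop2.png

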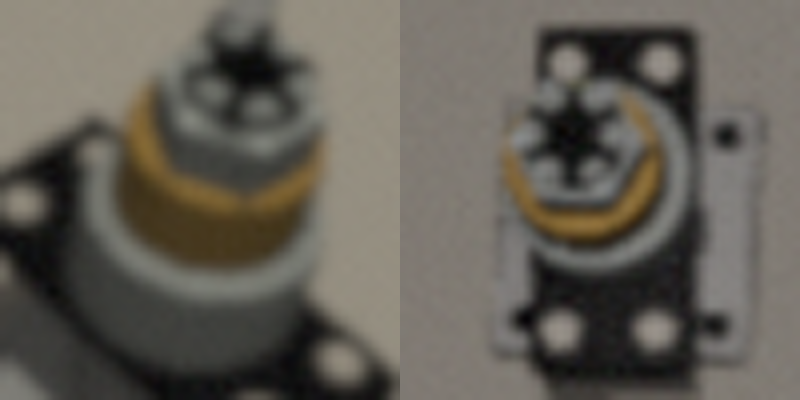

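Run:
```python
from h import *
T=lambda u,v:((u-400)/8+173-.5+.06,v/8+140-.5+.06)
S=lambda u,v:(u/8+323-.44,v/8+167-.44)
for nm,p,z in [("nut",(572,135),.146),("narrow",(583,157),.12),("wide",(591,172),.092),("plate",(616,208),.06),("pl_tl",(538,28),.06),("pl_tr",(693,28),.06),("pl_bl",(537,385),.06),("pl_br",(695,387),.06),("carr",(627,231),.01),("c_tr",(765,113),.01),("c_br",(747,362),.01),("c_bl",(493,357),.01)]:
    print(nm,(ray("top",[T(*p)],z)*1000).round(1))
print("nut scene",(ray("scene",[S(248,68)],.146)*1000).round(1))
print("wide scene",(ray("scene",[S(205,190)],.092)*1000).round(1))
```

```text
nut [[657.3 238.9 146. ]]
narrow [[656.2 239.3 120. ]]
wide [[657.5 241.   92. ]]
plate [[652.3 237.   60. ]]
pl_tl [[714.7 266.6  60. ]]
pl_tr [[715.3 213.3  60. ]]
pl_bl [[591.3 261.2  60. ]]
pl_br [[591.6 207.8  60. ]]
carr [[654.7 240.3  10. ]]
c_tr [[698.  193.2  10. ]]
c_br [[608.8 196.3  10. ]]
c_bl [[609.1 285.8  10. ]]
nut scene [[656.6 235.  146. ]]
wide scene [[652.2 239.7  92. ]]
```

Emit:
{"api": "jog_arm", "payload": {
  "deltas": [0,0,15.6,514,794,-2,1,0,0,15.6,514,794,-2,1,0,0,15.6,514,794,-2,1,0,0,15.6,514,794,-2,1,0,0,15.6,514,794,-2,1,0,0,15.6,514,794,-2,1,0,0,15.6,514,794,-2,1,0,0,15.6,514,794,-2,1,0,0,15.6,514,794,-2,1,0,0,15.6,514,794,-2,1,0,0,15.6,514,794,-2,1,0,0,15.6,514,794,-2,1,0,0,15.6,514,794,-2,1,0,0,15.6,514,794,-2,1,0,0,15.6,514,794,-2,1,0,0,15.6,514,794,-2,1,0,0,15.6,514,794,-2,1,0,0,15.6,514,794,-2,1,0,0,15.6,514,794,-2,1,0,0,15.6,514,794,-2,1],
  "grip_force": 40
}}

```text
clock: 2.1
position: [0.6588, 0.2422, 0.2378]
ee_rot: [-0.001, 0.965, 0.261, 0.0]
contact_force: [-1.0, -1.1, 0.5]
width: 0.0855
gripper_force: 0.0
```

Run:
```python
from h import *
s=snap("scene");t=snap("top"); print(manip.get_state()["position"])
def c(im,u,v,r,S=400): return cv2.resize(im[v-r:v+r,u-r:u+r],(S,S),interpolation=cv2.INTER_CUBIC)
cv2.imwrite("pics/crop3.png",np.hstack([c(s,350,175,50),c(t,198,150,50)]))
p=manip.get_state()["position"]
print(proj("scene",[p,[.657,.237,.146]]),proj("top",[p,[.657,.237,.146]]))
```

```text
[0.65634727 0.23759753 0.23871066]
[[365.65640006 139.30892264]
 [354.41311473 174.79495731]] [[188.51409974 147.6857729 ]
 [194.8152556  156.57117067]]
```

View pics/crop3.png

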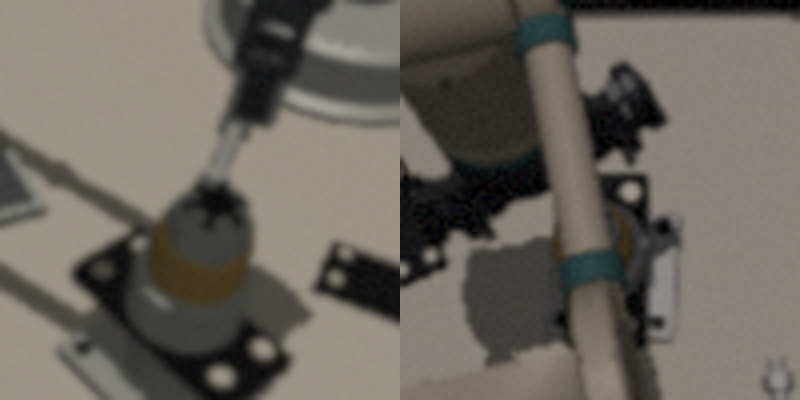

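Emit:
{"api": "jog_arm", "payload": {
  "deltas": [0,0,0,0,0,-40,1,0,0,0,0,0,-75,1,0,0,0,0,0,-95,1,0,0,0,0,0,-103,1,0,0,0,0,0,-103,1,0,0,0,0,0,-103,0,0,0,0,0,0,-103,0,0,0,0,0,0,-103,0,0,0,0,0,0,-103,0,0,0,0,0,0,-103,0,0,0,0,0,0,-103,0,0,0,0,0,0,-103,0,0,0,0,0,0,-103,0]
}}

```text
clock: 3.5
position: [0.6576, 0.2372, 0.139]
ee_rot: [0.0, 0.966, 0.259, 0.001]
contact_force: [0.1, -0.1, 6.4]
width: 0.0367
gripper_force: 40.8
```

Emit:
{"api": "jog_arm", "payload": {
  "deltas": [0,0,0,0,0,8,0,0,0,0,0,0,16,0,0,0,0,0,0,35,0,0,0,0,0,0,60,0,0,0,0,0,0,60,0]
}}

```text
clock: 4.0
position: [0.6588, 0.2376, 0.2014]
ee_rot: [0.0, 0.966, 0.259, 0.004]
contact_force: [0.3, 0.6, 0.1]
width: 0.0368
gripper_force: 40.2
```

Run:
```python
from h import *
s=snap("scene");t=snap("top"); st=manip.get_state();print(st["position"],st["contact_force"],st["width"])
def c(im,u,v,r,S=400): return cv2.resize(im[v-r:v+r,u-r:u+r],(S,S),interpolation=cv2.INTER_CUBIC)
cv2.imwrite("pics/crop4.png",np.hstack([c(s,350,175,40),c(t,198,160,40)]))
```

```text
[0.65672317 0.23703895 0.19746536] [-0.13141334 -0.17567026 -2.58298589] 0.03695904796556469
```

View pics/crop4.png

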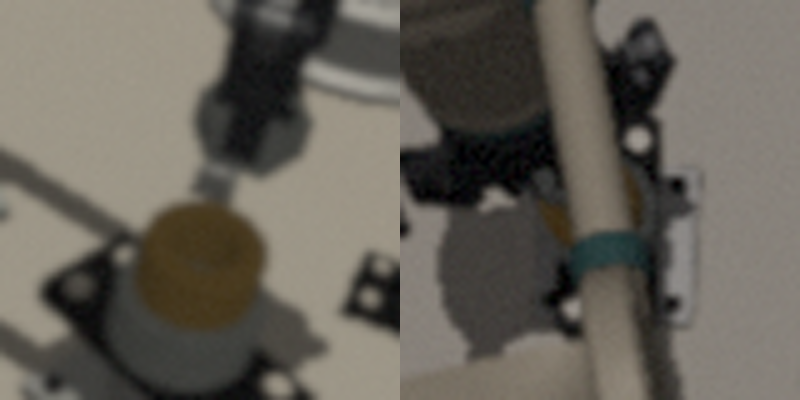

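Nut held squarely between the fingers at scene (351,160); brass bush left on the stack with top centre near (350,182). Moving to the dish.

Emit:
{"api": "jog_arm", "payload": {
  "deltas": [0,0,0,-1,-40,0,0,0,0,0,-3,-85,0,0,0,0,0,-5,-135,0,0,0,0,0,-7,-185,0,0,0,0,0,-9,-235,0,0,0,0,0,-11,-285,0,0,0,0,0,-13,-335,0,0,0,0,0,-14,-380,0,0,0,0,0,-15,-420,0,0,0,0,0,-16,-445,0,0,0,0,0,-16,-460,-30,0,0,0,0,-16,-460,-70,0,0,0,0,-16,-460,-110,0,0,0,0,-16,-460,-140,0,0,0,0,-16,-460,-155,0,0,0,0,-16,-460,-160,0,0,0,0,-16,-460,-160,0]
}}

```text
clock: 5.8
position: [0.6407, -0.2229, 0.0369]
ee_rot: [-0.0, 0.966, 0.259, -0.0]
contact_force: [0.0, -0.8, -0.7]
width: 0.0371
gripper_force: 40.3
```

Run:
```python
from h import *
s=snap("scene");t=snap("top"); st=manip.get_state();print(st["position"],st["contact_force"],st["width"])
def c(im,u,v,r,S=400): return cv2.resize(im[v-r:v+r,u-r:u+r],(S,S),interpolation=cv2.INTER_CUBIC)
cv2.imwrite("pics/crop5.png",np.hstack([c(s,152,315,50),c(t,365,177,40)]))
```

```text
[ 0.64189151 -0.22344804  0.0388781 ] [ 0.2526597  -0.33347856 -0.55150965] 0.0370802017244897
```

View pics/crop5.png

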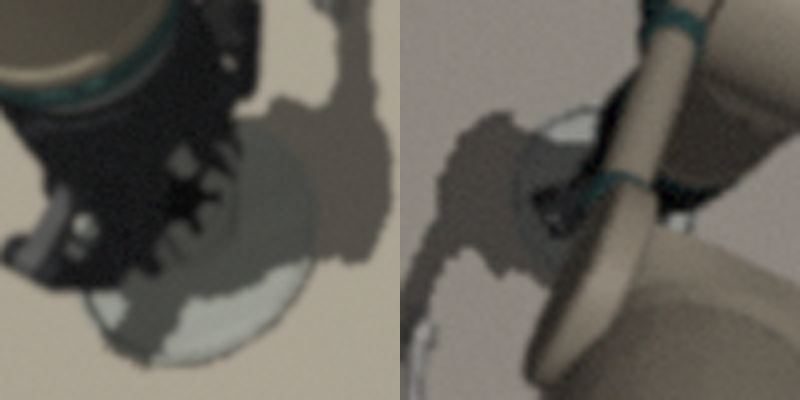

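Emit:
{"api": "jog_arm", "payload": {
  "deltas": [0,0,0,0,0,-6,0,0,0,0,0,0,-11,0,0,0,0,0,0,-14,0,0,0,0,0,0,-16,0,0,0,0,0,0,-16,0]
}}

```text
clock: 6.4
position: [0.6405, -0.223, 0.022]
ee_rot: [-0.0, 0.966, 0.259, -0.0]
contact_force: [-2.2, 0.8, 3.5]
width: 0.0368
gripper_force: 40.7
```

Emit:
{"api": "jog_arm", "payload": {
  "deltas": [0,0,0,0,0,1,0.6,0,0,0,0,0,1,0.6,0,0,0,0,0,1,0.65,0,0,0,0,0,1,0.65,0,0,0,0,0,15,0.65,0,0,0,0,0,50,0.7,0,0,0,0,0,100,1,0,0,0,0,0,150,1,0,0,0,4,50,180,1,0,0,0,7,100,180,1,0,0,0,10,150,180,1,0,0,0,12,200,180,1,0,0,0,13,250,180,1,0,0,0,13,250,180,1]
}}

```text
clock: 7.8
position: [0.6533, 0.033, 0.2027]
ee_rot: [-0.001, 0.965, 0.261, 0.001]
contact_force: [-0.0, -0.4, -0.4]
width: 0.0855
gripper_force: 0.0
```

Run:
```python
from h import *
s=snap("scene");t=snap("top"); st=manip.get_state();print(st["position"],st["contact_force"],st["width"],st["qpos"])
def c(im,u,v,r,S=400): return cv2.resize(im[v-r:v+r,u-r:u+r],(S,S),interpolation=cv2.INTER_CUBIC)
cv2.imwrite("pics/crop6.png",np.vstack([np.hstack([c(s,152,325,40,300),c(t,365,177,30,300)]),np.hstack([c(s,348,192,25,300),c(t,198,165,25,300)])]))
```

```text
[0.65366565 0.02877385 0.20235981] [ 0.25024594 -0.69144687 -0.29985539] 0.08531508089680245 [-6.20739965e-02  4.16467585e-01  1.38939439e+00 -3.84021409e-04
  1.33449776e+00  9.82323528e-01]
```

View pics/crop6.png

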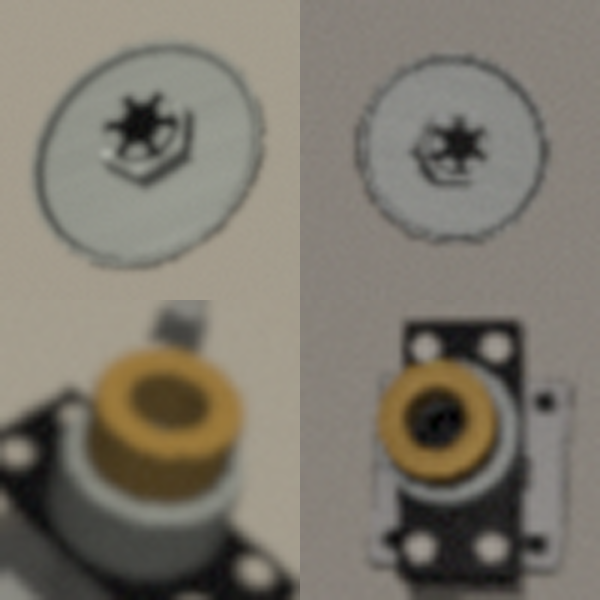

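```bash
cat > m.py <<'E'
from h import *
def brass(n,im,roi,z):
    hsv=cv2.cvtColor(im,cv2.COLOR_BGR2HSV); m=((hsv[...,1]>110)&(im.max(2)>120))
    for k in conts(m,60,roi):
        P=ray(n,k.reshape(-1,2),z)[:,:2]*1000; print(n,"brass",[np.round(q,1) for q in cv2.fitEllipse(P.astype(np.float32))])
E
python3 - <<'E'
from m import *
print((ray("top",[(366.7,176)],.029)*1000).round(1),(ray("scene",[(112+139/3.75-.4,285+123/3.75-.4)],.029)*1000).round(1))
s=snap("scene");t=snap("top")
brass("top",t,(173,140,225,190),.12); brass("scene",s,(323,167,373,217),.12)
print((ray("top",[(173+(437-300)/6-.4,140+(419-300)/6-.4)],.12)*1000).round(1),(ray("scene",[(323+170/6-.4,167+(402-300)/6-.4)],.12)*1000).round(1))
E
```

```text
[[ 638.3 -221.3   29. ]] [[ 639.7 -224.4   29. ]]
top brass [array([655.7, 240.1]), array([46.2, 47. ]), np.float64(122.5)]
scene brass [array([656.5, 234.7]), array([46.5, 47.6]), np.float64(34.1)]
[[655.5 239.3 120. ]] [[656.5 235.4 120. ]]
```

Emit:
{"api": "jog_arm", "payload": {
  "deltas": [0,0,0,1,50,0,1,0,0,0,2,100,0,1,0,0,0,3,150,0,1,0,0,0,3.5,190,0,1,0,0,0,3.5,210,0,1,0,0,0,3.5,210,-20,1,0,0,0,3.5,210,-55,1,0,0,0,3.5,210,-80,1,0,0,0,3.5,210,-91.5,1,0,0,0,3.5,210,-91.5,1,0,0,0,3.5,210,-91.5,0,0,0,0,3.5,210,-91.5,0,0,0,0,3.5,210,-91.5,0,0,0,0,3.5,210,-91.5,0,0,0,0,3.5,210,-91.5,0,0,0,0,3.5,210,-91.5,0,0,0,0,3.5,210,-91.5,0]
}}

```text
clock: 9.7
position: [0.6584, 0.2373, 0.1121]
ee_rot: [0.0, 0.966, 0.259, 0.002]
contact_force: [0.3, -1.2, 6.1]
width: 0.0495
gripper_force: 43.5
```

Emit:
{"api": "jog_arm", "payload": {
  "deltas": [0,0,0,0,0,6,0,0,0,0,0,0,14,0,0,0,0,0,0,35,0,0,0,0,0,0,55,0,0,0,0,-1,-30,60,0,0,0,0,-2,-75,60,0,0,0,0,-3,-120,60,0,0,0,0,-4,-160,50,0,0,0,0,-5,-195,35,0,0,0,0,-5,-217,15,0,0,0,0,-5,-227,-5,0,0,0,0,-5,-227,-20,0,0,0,0,-5,-227,-20,0]
}}

```text
clock: 11.0
position: [0.65, 0.0095, 0.0872]
ee_rot: [-0.001, 0.966, 0.258, -0.003]
contact_force: [0.2, 0.4, -2.9]
width: 0.0495
gripper_force: 42.5
```

Run:
```python
from m import *
s=snap("scene");t=snap("top"); st=manip.get_state();print(st["position"],st["contact_force"],st["width"])
def c(im,u,v,r,S=400): return cv2.resize(im[v-r:v+r,u-r:u+r],(S,S),interpolation=cv2.INTER_CUBIC)
cv2.imwrite("pics/crop7.png",np.hstack([c(s,259,250,40),c(t,282,172,40)]))
brass("scene",s,(200,180,320,310),.1)
```

```text
[0.65215216 0.01006737 0.08984036] [ 0.94862271 -0.04839254 -2.09962982] 0.04971838976784982
```

View pics/crop7.png

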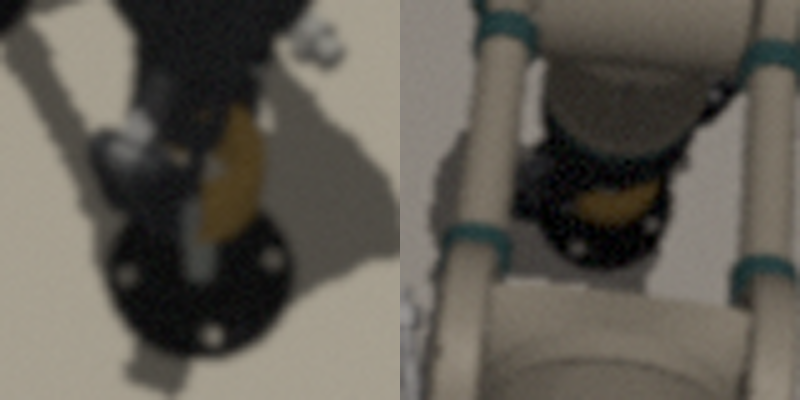

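Run:
```python
from h import *
a=np.linspace(0,2*np.pi,9)[:-1]
for n,(u,v),o in [("scene",(259,250),0),("top",(282,172),400)]:
    f=lambda P:((proj(n,P)-[u-40,v-40])*5+[o,0]).round(0).astype(int).tolist()
    ring=lambda z,r:[[.652+r*np.cos(q),.010+r*np.sin(q),z] for q in a]
    print(n,"tip,base",f([[.652,.010,.052],[.652,.010,.006]]))
    for z in(.070,.098): print(z,f(ring(z,.026)))
```

```text
scene tip,base [[206, 209], [204, 267]]
0.07 [[245, 233], [272, 195], [260, 153], [218, 130], [169, 138], [141, 174], [151, 217], [194, 242]]
0.098 [[248, 194], [276, 156], [263, 113], [220, 89], [170, 98], [141, 134], [151, 178], [195, 203]]
top tip,base [[608, 178], [605, 195]]
0.07 [[610, 124], [575, 137], [561, 171], [574, 205], [609, 219], [644, 206], [658, 172], [644, 139]]
0.098 [[612, 112], [577, 125], [562, 159], [576, 194], [611, 209], [647, 196], [662, 161], [647, 127]]
```

Emit:
{"api": "jog_arm", "payload": {
  "deltas": [0,0,0,0,0,-10,0,0,0,0,0,0,-20,0,0,0,0,0,0,-30,0,0,0,0,0,0,-40,0,0,0,0,0,0,-50,0,0,0,0,0,0,-57,0,0,0,0,0,0,-61,0,0,0,0,0,0,-64,0,0,0,0,0,0,-64,0]
}}

```text
clock: 12.0
position: [0.6525, 0.0099, 0.0263]
ee_rot: [0.0, 0.966, 0.259, 0.0]
contact_force: [-0.3, -0.0, -3.9]
width: 0.0494
gripper_force: 42.6
```

Emit:
{"api": "jog_arm", "payload": {
  "deltas": [0,0,0,0,0,-2,0,0,0,0,0,0,-2,0,0,0,0,0,0,-2,0]
}}

```text
clock: 12.3
position: [0.6527, 0.0099, 0.0261]
ee_rot: [0.0, 0.966, 0.259, 0.001]
contact_force: [-3.0, 0.1, 8.7]
width: 0.0495
gripper_force: 43.7
```

Seated. Release and go up towards the stack.

Emit:
{"api": "jog_arm", "payload": {
  "deltas": [0,0,0,0,0,2,1,0,0,0,0,0,2,1,0,0,0,0,0,2,1,0,0,0,0,0,2,1,0,0,0,0,0,20,1,0,0,0,0,0,60,1,0,0,0,0,0,100,1,0,0,0,0,0,140,1,0,0,0,-20,0,180,1,0,0,0,-60,0,185,1,0,0,0,-100,0,185,1,0,0,0,-100,0,185,1]
}}

```text
clock: 13.5
position: [0.546, 0.0106, 0.2087]
ee_rot: [-0.001, 0.966, 0.259, -0.003]
contact_force: [0.6, -0.9, -0.5]
width: 0.0854
gripper_force: 0.0
```

Run:
```python
from m import *
s=snap("scene");t=snap("top"); st=manip.get_state();print(st["position"],st["contact_force"],st["width"])
def c(im,u,v,r,S=400): return cv2.resize(im[v-r:v+r,u-r:u+r],(S,S),interpolation=cv2.INTER_CUBIC)
cv2.imwrite("pics/crop8.png",np.vstack([np.hstack([c(s,259,255,30,300),c(t,282,172,30,300)]),np.hstack([c(s,348,197,25,300),c(t,198,165,25,300)])]))
brass("top",t,(250,140,320,210),.034); brass("scene",s,(230,225,290,290),.034)
```

```text
[0.55173207 0.01000873 0.20920721] [1.31996379 0.784463   0.46423646] 0.08539972574263756
scene brass [array([651.9,   6.7]), array([47.1, 47.5]), np.float64(50.8)]
```

View pics/crop8.png

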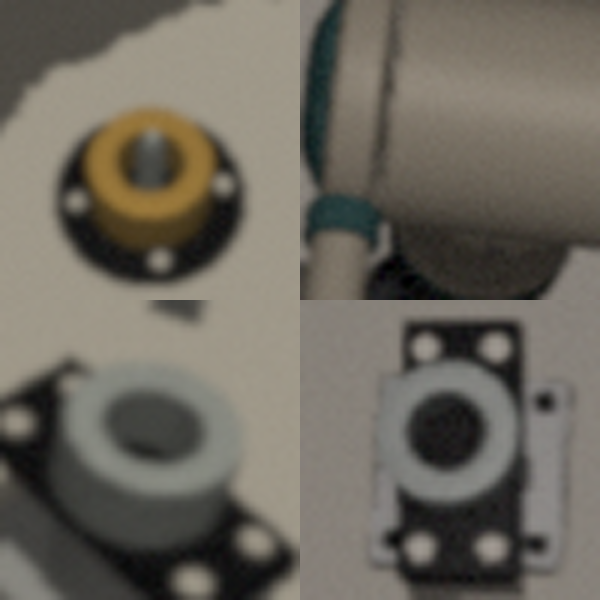

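Run:
```python
from h import *
print((ray("top",[(197.1,161.4)],.092)*1000).round(1),(ray("scene",[(347.9,193.2)],.092)*1000).round(1))
s=manip.get_state();print(s["position"])
```

```text
[[656.6 239.1  92. ]] [[657.9 233.4  92. ]]
[0.55173207 0.01000873 0.20920721]
```

Emit:
{"api": "jog_arm", "payload": {
  "deltas": [0,0,0,20,43,0,1,0,0,0,40,86,0,1,0,0,0,60,130,0,1,0,0,0,80,173,0,1,0,0,0,98,210,0,1,0,0,0,106,227,-10,1,0,0,0,106,227,-30,1,0,0,0,106,227,-70,1,0,0,0,106,227,-100,1,0,0,0,106,227,-120,1,0,0,0,106,227,-127,1,0,0,0,106,227,-127,1,0,0,0,106,227,-127,0,0,0,0,106,227,-127,0,0,0,0,106,227,-127,0,0,0,0,106,227,-127,0,0,0,0,106,227,-127,0,0,0,0,106,227,-127,0],
  "grip_force": 50
}}

```text
clock: 15.4
position: [0.6596, 0.2374, 0.0842]
ee_rot: [0.0, 0.966, 0.259, 0.002]
contact_force: [-0.2, -0.3, 5.6]
width: 0.0628
gripper_force: 55.2
```

Emit:
{"api": "jog_arm", "payload": {
  "deltas": [0,0,0,0,0,6,0,0,0,0,0,0,14,0,0,0,0,0,0,35,0,0,0,0,0,0,55,0,0,0,0,-20,-24,60,0,0,0,0,-50,-60,60,0,0,0,0,-80,-96,60,0,0,0,0,-110,-132,60,0,0,0,0,-140,-168,60,0,0,0,0,-168,-202,55,0,0,0,0,-188,-226,45,0,0,0,0,-199,-238,30,0,0,0,0,-199,-238,15,0,0,0,0,-199,-238,11,0,0,0,0,-199,-238,11,0]
}}

```text
clock: 16.9
position: [0.459, -0.001, 0.0926]
ee_rot: [-0.0, 0.966, 0.259, -0.0]
contact_force: [-0.6, 0.6, -4.0]
width: 0.0628
gripper_force: 56.0
```

Run:
```python
from h import *
s=snap("scene"); st=manip.get_state();print(st["position"],st["contact_force"],st["width"])
u,v=209,195
im=cv2.resize(s[v-40:v+40,u-40:u+40],(480,480),interpolation=cv2.INTER_CUBIC)
p=st["position"]; a=np.linspace(0,2*np.pi,60)
f=lambda P:((proj("scene",P)-[u-40,v-40]+.5)*6).astype(np.int32)
for z,r,c in [(p[2]-.024,.032,p),(.006,.04,[.459,-.001])]:
    cv2.polylines(im,[f([[c[0]+r*np.cos(q),c[1]+r*np.sin(q),z] for q in a])],True,(0,255,0),1)
cv2.imwrite("pics/crop9.png",im)
```

```text
[ 0.45965688 -0.00092889  0.09311388] [-0.64102729  0.06975288 -2.71306215] 0.06224070682524141
```

View pics/crop9.png

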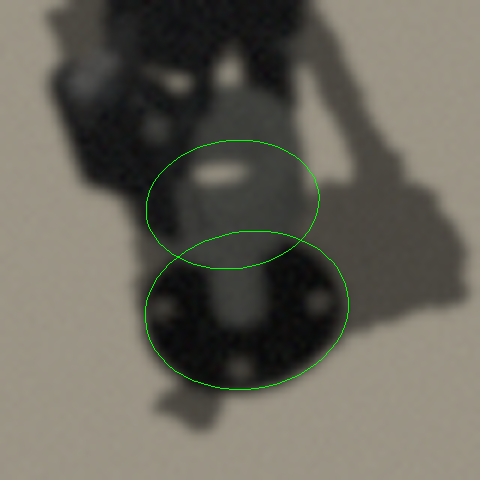

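Bush underside sits above the spindle; the flange matches the overlay around crop (245,310), bush within a few mm. Lowering.

Emit:
{"api": "jog_arm", "payload": {
  "deltas": [0,0,0,0,0,-10,0,0,0,0,0,0,-20,0,0,0,0,0,0,-30,0,0,0,0,0,0,-40,0,0,0,0,0,0,-50,0,0,0,0,0,0,-57,0,0,0,0,0,0,-60,0,0,0,0,0,0,-62,0,0,0,0,0,0,-63,0,0,0,0,0,0,-63,0]
}}

```text
clock: 17.95
position: [0.4593, -0.0011, 0.0302]
ee_rot: [0.0, 0.966, 0.259, 0.0]
contact_force: [-1.4, -0.4, -1.9]
width: 0.0623
gripper_force: 56.3
```

Emit:
{"api": "jog_arm", "payload": {
  "deltas": [0,0,0,0,0,-2,0,0,0,0,0,0,-2,0,0,0,0,0,0,-2,0]
}}

```text
clock: 18.25
position: [0.4593, -0.0011, 0.0301]
ee_rot: [0.0, 0.966, 0.259, 0.001]
contact_force: [-5.3, -0.4, 18.2]
width: 0.0624
gripper_force: 58.0
```

Emit:
{"api": "jog_arm", "payload": {
  "deltas": [0,0,0,0,0,2,1,0,0,0,0,0,2,1,0,0,0,0,0,2,1,0,0,0,0,0,2,1,0,0,0,0,0,20,1,0,0,0,0,0,60,1,0,0,0,0,0,100,1,0,0,-6,0,10,140,1,0,0,-14,20,30,160,1,0,0,-22,50,50,160,1,0,0,-27.5,80,70,160,1,0,0,-27.5,80,70,160,1]
}}

```text
clock: 19.45
position: [0.5432, 0.071, 0.1877]
ee_rot: [-0.001, 1.0, 0.022, 0.002]
contact_force: [-0.5, -0.1, 0.6]
width: 0.0856
gripper_force: 0.0
```

Run:
```python
from m import *
s=snap("scene");t=snap("top"); st=manip.get_state();print(st["position"],st["contact_force"],st["width"])
def c(im,u,v,r,S=400): return cv2.resize(im[v-r:v+r,u-r:u+r],(S,S),interpolation=cv2.INTER_CUBIC)
cv2.imwrite("pics/crop10.png",np.vstack([np.hstack([c(s,209,200,30,300),c(t,285,241,30,300)]),np.hstack([c(s,348,203,35,300),c(t,198,165,30,300)])]))
for n,im,roi in [("top",t,(170,130,230,200)),("scene",s,(310,170,385,240))]:
    for k in conts(im.max(2)<65,80,roi): print(n,rectw(n,k,.06),cv2.contourArea(k))
```

```text
[0.53891362 0.0691784  0.18697345] [-1.27311954 -0.42253079  0.64732217] 0.08561306187507466
top [array([650.6, 226.3]), array([123.8,  87.2]), np.float64(0.7)] 872.0
scene [array([661.3, 220.1]), array([122.7,  75.6]), np.float64(1.4)] 1103.5
```

View pics/crop10.png

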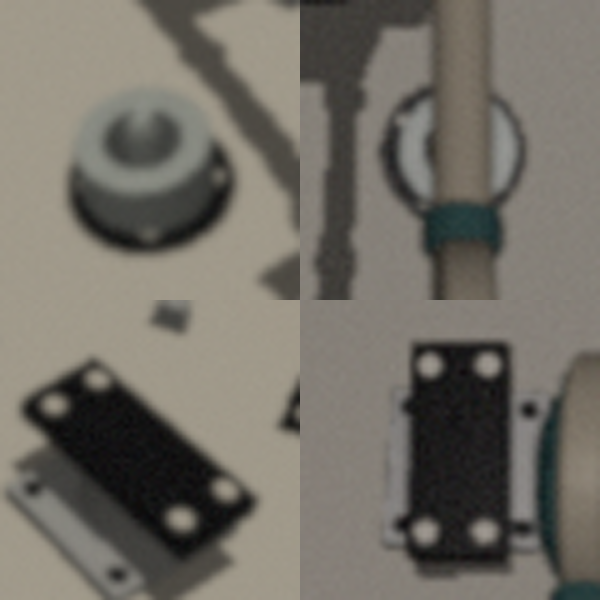

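Run:
```python
from h import *
h=np.array([(430,365),(488,364),(425,530),(484,531)],float); P=ray("top",(h-[300,300])/5+[168,135]-.4,.06)[:,:2]*1000
q=np.array([(56,404),(97,378),(226,489),(181,519)],float); Q=ray("scene",(q-[0,300])/4.286+[313,168]-.38,.06)[:,:2]*1000
for X in(P,Q): print(X.round(1).tolist(),X.mean(0).round(1))
```

```text
[[702.0, 255.5], [703.0, 223.7], [610.8, 254.1], [610.7, 222.1]] [656.6 238.9]
[[610.5, 219.3], [608.8, 250.0], [701.0, 252.4], [701.9, 220.1]] [655.5 235.4]
```

Emit:
{"api": "jog_arm", "payload": {
  "deltas": [0,0,-1.5,25,36,0,1,0,0,-1.5,50,71,0,1,0,0,-1.5,75,107,0,1,0,0,-1.5,100,143,0,1,0,0,-1.5,114,162,0,1,0,0,-1.5,118,168,-10,1,0,0,-1.5,118,168,-40,1,0,0,-1.5,118,168,-80,1,0,0,-1.5,118,168,-115,1,0,0,-1.5,118,168,-136,1,0,0,-1.5,118,168,-142,1,0,0,-1.5,118,168,-142,1,0,0,-1.5,118,168,-142,0,0,0,-1.5,118,168,-142,0,0,0,-1.5,118,168,-142,0,0,0,-1.5,118,168,-142,0,0,0,-1.5,118,168,-142,0,0,0,-1.5,118,168,-142,0],
  "grip_force": 70
}}

```text
clock: 21.35
position: [0.6585, 0.2369, 0.0482]
ee_rot: [-0.0, 1.0, 0.009, 0.002]
contact_force: [-1.4, -1.4, 6.8]
width: 0.0525
gripper_force: 76.5
```

Emit:
{"api": "jog_arm", "payload": {
  "deltas": [0,0,0,0,0,8,0,0,0,0,0,0,20,0,0,0,0,0,0,50,0,0,0,-3,-10,-20,78,0,0,0,-8,-25,-57,80,0,0,0,-13,-42,-96,80,0,0,0,-18,-60,-136,80,0,0,0,-24,-78,-176,80,0,0,0,-30,-95,-216,80,0,0,0,-36,-112,-256,80,0,0,0,-42,-130,-296,80,0,0,0,-48,-148,-336,80,0,0,0,-54,-166,-376,70,0,0,0,-59,-184,-416,55,0,0,0,-63,-198,-450,35,0,0,0,-64.5,-207,-468,20,0,0,0,-64.5,-207.5,-471,10,0,0,0,-64.5,-207.5,-471,8,0,0,0,-64.5,-207.5,-471,8,0]
}}

```text
clock: 23.25
position: [0.45, -0.2332, 0.0539]
ee_rot: [-0.0, 0.85, -0.526, -0.0]
contact_force: [0.2, -0.2, -5.9]
width: 0.0526
gripper_force: 75.3
```

Run:
```python
from h import *
s=snap("scene");t=snap("top"); st=manip.get_state();print(st["position"],st["ee_rot"],st["contact_force"],st["width"],st["qpos"][5])
p=st["position"]; a=np.radians(-63.5); X=np.array([np.cos(a),np.sin(a)]);Y=np.array([-X[1],X[0]])
out=[]
for n,im,(u,v) in [("scene",s,(107,240)),("top",t,(371,240))]:
    r=40; g=cv2.resize(im[v-r:v+r,u-r:u+r],(400,400),interpolation=cv2.INTER_CUBIC)
    for c,z,l,w,col in [((.450,-.234),.024,.06,.018,(0,255,0)),(p[:2],p[2]+.012,.06,.027,(0,0,255))]:
        P=[[*(np.array(c)+X*l*i+Y*w*j),z] for i,j in((1,1),(1,-1),(-1,-1),(-1,1))]
        cv2.polylines(g,[((proj(n,P)-[u-r,v-r]+.5)*5).astype(np.int32)],True,col,1)
    out.append(g)
cv2.imwrite("pics/crop11.png",np.hstack(out))
```

```text
[ 0.45060732 -0.2332804   0.05448971] [-1.13710869e-04  8.50641781e-01 -5.25745428e-01  5.40550997e-04] [-0.49031501  0.55579234 -6.18816481] 0.05200359241832357 2.0626113452485155
```

View pics/crop11.png

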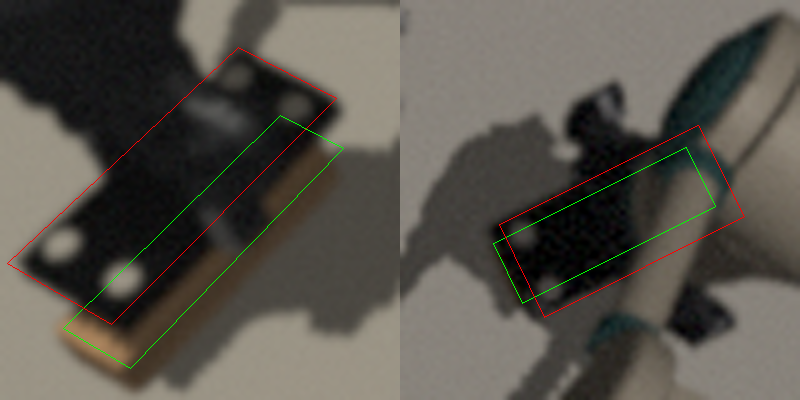

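Emit:
{"api": "jog_arm", "payload": {
  "deltas": [0,0,0,0,0,-10,0,0,0,0,0,0,-18,0,0,0,0,0,0,-24,0,0,0,0,0,0,-27,0,0,0,0,0,0,-29,0,0,0,0,0,0,-30,0,0,0,0,0,0,-30,0]
}}

```text
clock: 24.05
position: [0.4492, -0.2334, 0.0261]
ee_rot: [-0.0, 0.85, -0.526, -0.0]
contact_force: [-6.0, 5.6, 16.7]
width: 0.0528
gripper_force: 78.1
```

Emit:
{"api": "jog_arm", "payload": {
  "deltas": [0,0,0,0,0,2,1,0,0,0,0,0,2,1,0,0,0,0,0,2,1,0,0,0,0,0,2,1,0,0,0,0,0,20,1,0,0,0,0,0,60,1,0,0,6,0,10,100,1,0,0,14,10,40,135,1,0,0,22,25,80,160,1,0,0,30,40,120,165,1,0,0,38,55,160,165,1,0,0,46,65,195,165,1,0,0,54,75,230,165,1,0,0,62,82,260,165,1,0,0,70,88,285,165,1,0,0,77,90,300,165,1,0,0,78.5,90,300,165,1,0,0,78.5,90,300,165,1]
}}

```text
clock: 25.85
position: [0.5395, 0.0657, 0.1885]
ee_rot: [0.0, 0.992, 0.13, -0.0]
contact_force: [0.7, 0.5, 1.4]
width: 0.0856
gripper_force: 0.0
```

Run:
```python
from m import *
s=snap("scene");t=snap("top"); st=manip.get_state();print(st["position"],st["contact_force"],st["width"],st["qpos"][5])
def c(im,u,v,r,S=300): return cv2.resize(im[v-r:v+r,u-r:u+r],(S,S),interpolation=cv2.INTER_CUBIC)
cv2.imwrite("pics/crop12.png",np.vstack([np.hstack([c(s,107,245,40),c(t,205,243,40)]),np.hstack([c(s,345,208,30),c(t,200,168,30)])]))
```

```text
[0.5394926  0.06504629 0.18865032] [ 0.62125145 -0.21347688  1.18887185] 0.08545865933635743 1.3045142904912006
```

View pics/crop12.png

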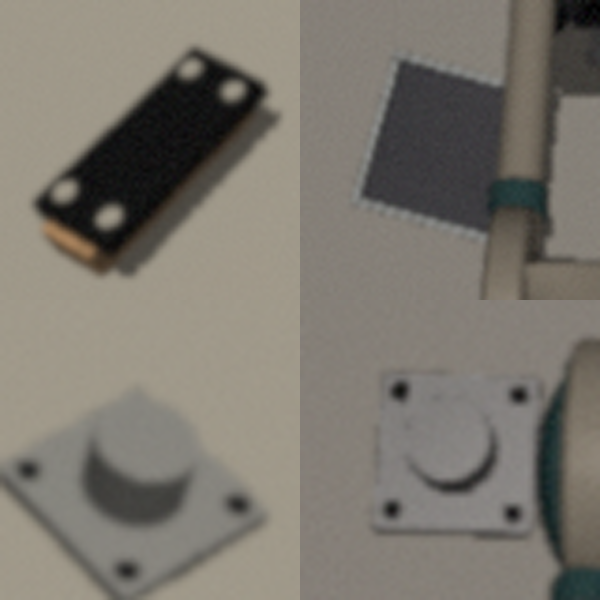

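Run:
```python
from h import *
h=np.array([(400,391),(519,395),(392,510),(513,513)],float); P=ray("top",(h-[300,300])/5+[170,138]-.4,.01)[:,:2]*1000
print(P.round(1).tolist(),P.mean(0),ray("scene",[(344.2,206)],.046)*1000,ray("top",[(170+151/5-.4,138+143/5-.4)],.046)*1000)
# frame from inner dark floor & outer in top0 / scene0
for n,f,roi in [("top","top0",(172,208,240,278)),("scene","scene0",(244,138,320,198))]:
    im=cv2.imread(f"pics/{f}.png")
    for k in conts(im.max(2)<85,300,roi): print(n,rectw(n,k,.003))
```

```text
[[690.7, 274.2], [689.3, 206.4], [622.3, 275.5], [621.7, 207.2]] [656.00381818 240.83143592] [[657.23168631 235.63664679  46.        ]] [[653.51223552 238.36199485  46.        ]]
top [array([449.8, 225.1]), array([105. , 105.3]), np.float64(75.7)]
scene [array([444.5, 222.8]), array([104.1, 101.7]), np.float64(76.1)]
```

Emit:
{"api": "jog_arm", "payload": {
  "deltas": [0,0,0,25,36,0,1,0,0,0,50,72,0,1,0,0,0,75,108,0,1,0,0,0,100,145,0,1,0,0,0,114,165,0,1,0,0,0,118,171.5,-15,1,0,0,0,118,171.5,-50,1,0,0,0,118,171.5,-90,1,0,0,0,118,171.5,-125,1,0,0,0,118,171.5,-147,1,0,0,0,118,171.5,-154,1,0,0,0,118,171.5,-154,1,0,0,0,118,171.5,-154,0,0,0,0,118,171.5,-154,0,0,0,0,118,171.5,-154,0,0,0,0,118,171.5,-154,0,0,0,0,118,171.5,-154,0,0,0,0,118,171.5,-154,0]
}}

```text
clock: 27.75
position: [0.659, 0.2379, 0.0373]
ee_rot: [-0.0, 0.991, 0.13, 0.002]
contact_force: [-0.5, -0.7, 6.2]
width: 0.0455
gripper_force: 72.9
```

Emit:
{"api": "jog_arm", "payload": {
  "deltas": [0,0,0,0,0,6,0,0,0,0,0,0,20,0,0,0,0,0,0,45,0,0,0,-2,-20,-2,60,0,0,0,-4,-55,-4,60,0,0,0,-7,-95,-7,60,0,0,0,-10,-135,-10,60,0,0,0,-12,-170,-13,55,0,0,0,-13,-195,-15,45,0,0,0,-13,-207,-16,35,0,0,0,-13,-207,-16,30,0,0,0,-13,-207,-16,30,0,0,0,-13,-207,-16,30,0]
}}

```text
clock: 29.05
position: [0.4527, 0.2219, 0.0655]
ee_rot: [-0.0, 1.0, 0.017, 0.001]
contact_force: [1.0, -0.0, -5.5]
width: 0.0456
gripper_force: 72.7
```

Run:
```python
from h import *
s=snap("scene");t=snap("top"); st=manip.get_state();print(st["position"],st["contact_force"],st["width"])
p=st["position"]; a=np.radians(-14.3); X=np.array([np.cos(a),np.sin(a)]);Y=np.array([-X[1],X[0]])
out=[]
for n,im,(u,v) in [("scene",s,(282,165)),("top",t,(205,240))]:
    r=45; g=cv2.resize(im[v-r:v+r,u-r:u+r],(400,400),interpolation=cv2.INTER_CUBIC)
    for c,z,l,col in [((.4505,.222),.010,.059,(0,255,0)),(p[:2],p[2]-.0373+.01,.045,(0,0,255))]:
        P=[[*(np.array(c)+X*l*i+Y*l*j),z] for i,j in((1,1),(1,-1),(-1,-1),(-1,1))]
        cv2.polylines(g,[((proj(n,P)-[u-r,v-r]+.5)*400/90).astype(np.int32)],True,col,1)
    out.append(g)
cv2.imwrite("pics/crop13.png",np.hstack(out))
```

```text
[0.45246061 0.2217757  0.06535814] [-0.18461672  0.10152323 -5.10154175] 0.04573633540742236
```

View pics/crop13.png

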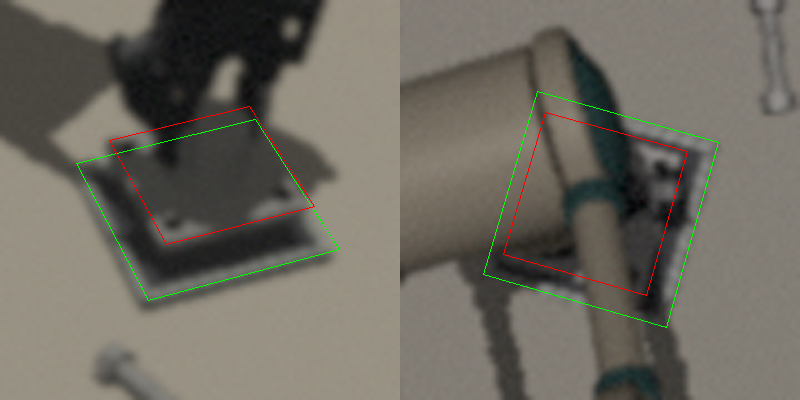

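Emit:
{"api": "jog_arm", "payload": {
  "deltas": [0,0,0,-2,0,-8,0,0,0,0,-2,0,-15,0,0,0,0,-2,0,-20,0,0,0,0,-2,0,-24,0,0,0,0,-2,0,-26,0,0,0,0,-2,0,-27,0,0,0,0,-2,0,-27,0]
}}

```text
clock: 29.85
position: [0.4483, 0.2213, 0.0402]
ee_rot: [0.0, 1.0, 0.017, -0.0]
contact_force: [-7.2, -2.8, 18.3]
width: 0.0457
gripper_force: 75.1
```

Emit:
{"api": "jog_arm", "payload": {
  "deltas": [0,0,0,0,0,2,1,0,0,0,0,0,2,1,0,0,0,0,0,2,1,0,0,0,0,0,2,1,0,0,0,0,0,20,1,0,0,0,0,0,60,1,0,0,0,0,0,110,1,0,0,0,0,0,160,1,0,0,0,30,-30,200,1,0,0,0,60,-60,220,1,0,0,0,90,-90,230,1,0,0,0,90,-90,230,1,0,0,0,90,-90,230,1]
}}

```text
clock: 31.15
position: [0.5391, 0.1307, 0.2673]
ee_rot: [-0.0, 1.0, 0.016, -0.001]
contact_force: [0.2, -0.1, -0.3]
width: 0.0855
gripper_force: 0.0
```

Run:
```python
from h import *
s=snap("scene"); st=manip.get_state();print(st["position"],st["contact_force"],st["width"],st["clock"])
cv2.imwrite("pics/fin.png",cv2.resize(s[120:370,60:340],(784,600)[:2],interpolation=cv2.INTER_CUBIC))
```

```text
[0.53808065 0.13142089 0.26690342] [-0.81995401  0.48643191  0.25777105] 0.08534106210955601 31.2
```

View pics/fin.png

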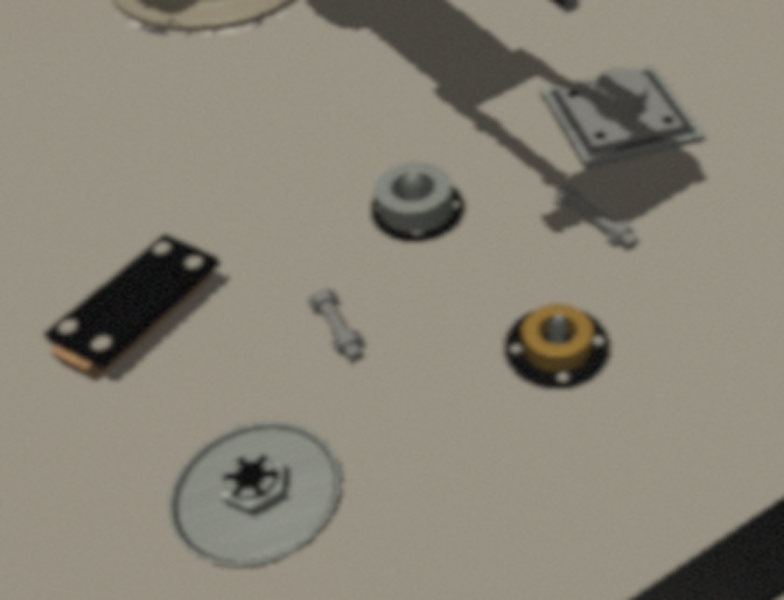

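All five parts are on their places: nut (255,480), bushes (415,200) and (557,340), plate (132,305), carrier inside the frame (620,110). Handing in.

```bash
python3 -c "
from rig import manip; print(manip.sign_off())"
```

```text
the job is handed in; nothing more can be done
None
```

All five parts are set on their places, released and at rest in the last picture, and the job was handed in at 31 s of the 138 s allowed; sign-off gave no verdict.

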